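Refit the dust-box cover of the edge sander under its guard flap

TASK

The dust-box cover of the small green edge sander was taken out for cleaning and has to go back. First turn the sander's red isolator handle from on to off; then take the aluminium cover by its black grip, slide its plain edge under the hinged yellow guard flap without lifting the flap, all the way back between the rails to the stop, and press it down flush against its springs. Finish while still holding it pressed flat there, so that I can drive its screws, and leave the other things on the bench alone.

Things in the scene. Friction and masses are not known exactly. Their poses are not given: they have to be found in the camera images.
- sander: Small green bench edge sander, fixed to the bench; its place and yaw vary. Origin: middle of its underside on the bench; x to its back, y to its left, z up. Bed 240 x 170 mm (x -115 to 125, y +-85) with a recess for the cover, open at the front. Grey switch box at the right (x -67 to 7, y -85 to -151, up to z 52 mm).
- seat (a point): Where the cover's origin lies when seated: middle of the recess, on its floor (sander frame -25, 0, 34 mm; axes as the sander's). The recess is 75 mm wide (y +-37.5) between two steel rails 4 mm high (tops at z 38 mm, flush with the seated cover).
- plunger_mid (a point): On the recess floor midway between two brass spring plungers (sander frame -37, 0, 34 mm; plungers at y +-28). They stand 3 mm proud and take about 4 N each to push flush. The dust opening in the floor is x -68 to -8, y +-20 of the sander.
- drum_mid (a point): Middle of the sanding drum's axis behind the flap (sander frame 85, 0, 66 mm; radius 25). Beside it bearing cheeks at x 34 to 122, y +-62 to 84, up to z 82 mm; motor at the left, x 48 to 122, y 85 to 163, up to z 114 mm.
- stop_edge (a point): Foot of the stop ledge at the back of the sander's recess, at its middle, on the recess floor (sander frame 35, 0, 34 mm); the cover's back edge comes to rest here.
- isolator (a joint): Red rotary isolator handle on the sander's switch box, axis vertical: 0 = on (the bar with its white line points to the sander's back, at a green dot), 1.05 rad = off (turned 60 degrees clockwise seen from above, white line at a white dot). Snaps into a detent at either end; about 0.1 N m to get over the middle.
- isolator_grip (a point): Centre of the red handle's bar, on the rotation axis, 70 mm above the bench. The bar is 44 mm long, 12 mm wide and 20 mm tall (z 58 to 78 mm); its x axis is along the bar.
- flap (a joint): Yellow hinged guard flap above the back of the recess: 0 = resting, grows (rad) as its front lip is lifted. Very light: below 1 N at the lip lifts it. 0.1 rad is about 5 mm at the lip.
- flap_lip (a point): Middle of the lower edge of the flap's front lip; at rest at x 10 mm, z 45 mm of the sander's frame (its foremost point is at x 7.5), 11 mm above the recess floor. The flap is 112 mm wide and rises from here to its hinge at x 53, z 64 mm. The seated cover reaches 25 mm under the lip.
- cover: Loose dust-box cover: aluminium plate 120 x 70 x 4 mm, about 150 g, lying on the 3 mm thick green cutting mat. Origin: middle of its underside; x towards its plain back edge (which goes under the flap), y across. On top a black bar grip, 46 mm long in x, 14 mm wide in y, from z 4 to 26 mm, centred at x -12 mm. Two screw holes near its front edge.
- cover_back (a point): Middle of the cover's plain back edge, on the underside (60, 0, 0 mm of the cover).
- cover_front (a point): Middle of the cover's front edge, the one with the screw holes, on the underside (-60, 0, 0 mm).
- cover_grip (a point): Centre of the black bar grip, 16 mm above the cover's underside; its x axis is along the bar.
- screwdriver: Bystander: green-handled screwdriver, 174 mm, lying on the bench.
- dish: Bystander: round steel parts dish, 76 mm across, 14 mm high, with the cover's screws in it.
- tape_measure: Bystander: yellow tape measure, 56 x 109 x 34 mm.
- belt_strip: Bystander: brown belt blank with holes, 34 x 260 x 4 mm.
- slicker: Bystander: small turned brown wooden slicker standing upright, 30 mm across, 92 mm tall.
- cutter_yellow: Bystander: yellow snap-off cutter, 166 mm, lying on the mat.

How it is judged:
On the way, in this order (a step that is already met when the one before it is completed fails the run):
1. the isolator handle is at off (value of joint isolator above 0.9 rad), for 0.2 s.
2. the cover's back edge is under the flap's lip by 10 mm or more (x of cover_back in the frame of sander above 0.018 m and z of cover_back in the frame of sander below 0.043 m and y of cover_back in the frame of sander between -0.015 and 0.015 m), for 0.1 s.
At the end, for the whole second after the job is handed in: Isolator off; the cover in the recess, back edge under the flap within 5 mm of the stop, both ends under 1.7 mm off the floor (let go, its front springs up 5 mm), within 5 mm sideways and 0.08 rad of straight; flap down (under 0.05 rad); fingers still holding the cover there with over 2 N, at rest (value of joint isolator above 0.9 rad and x of cover_back in the frame of sander above 0.03 m and z of each of cover_back, cover_front in the frame of sander below 0.0357 m and y of cover_back in the frame of sander between -0.005 and 0.005 m and angle between the x axis of cover and the x axis of sander, either way round below 0.08 rad and value of joint flap below 0.05 rad and contact force between the fingers and cover above 2 N and linear speed of cover below 0.02 m/s); the arm keeps its last pose, push and grip.
It fails at once if the guard flap is lifted by more than about 5 mm at its lip (value of joint flap above 0.1 rad).
It fails at once if a bystander is moved by more than 3 cm (distance of any of screwdriver, dish, tape_measure, belt_strip, slicker, cutter_yellow from where it was at the start of the episode above 0.03 m).
It also fails if it takes over 48 s, if anything falls off the work surface, if the arm or the gripper's body presses on something with over 40 N, if the wrist force passes 120 N, or if a joint passes its speed limit or range.

ROBOT

A 6-joint arm with a two-finger parallel gripper is mounted at the origin on a cart in front of the work surface, level with it; the furniture and walls round the work are solid. World frame = base frame: x ahead of the robot, y to its left, z up, the work surface at z = 0. Lengths are in m, angles in rad, forces in N, time in s.
With the tool pointing down it reaches from about 0.3 to 0.825 m from the base axis. Payload 5.4 kg.
Tool frame: the origin (TCP) lies between the finger pads; the fingertips stand env.nose_length ahead of it and the grasp point (between the pads) lies 11 mm behind it (env.nose_length is the distance from the TCP to the fingertips, in m); z points along the fingers, y is the line along which they close (so a half turn about z gives the same grasp; the last joint's range is limited). The gripper opens to 92 mm and grips with 3 to 60 N. Pads are 20 mm wide; open, the fingers measure 128 mm over their backs; the gripper's body (75 mm by 189 mm) begins 69 mm behind the grasp point.
Start: joints at [-1.007, 0.158, 1.597, -0, 1.386, -0.21], TCP at [0.402, -0.411, 0.223] pointing down, gripper open.
Joint ranges: [-2.91, 2.91], [-0.94, 2.29], [0.18, 2.7], [-1.29, 4.43], [0.17, 2.64], [-3, 3]. Speed limits (rad/s): [2.57, 2.57, 3.14, 3.14, 3.14, 3.14].

INTERFACE

Orientations are given as a 3x3 rotation matrix whose columns are the frame's x, y, z axes.
In Python, from workcell import env gives the robot as it stands.
- The arm moves only by the shell command python3 -m creep 'ROWS'. ROWS is JSON, a list of rows, each an object with "fingers": the opening, from 0 (shut) to 1 (fully open); "travel": the shift along the tool's x, y, z as a fraction of full scale, a list of three; "roll": the turn about the tool's z as a fraction of full scale. In form: [{"fingers": fingers, "travel": [dx, dy, dz], "roll": roll}, ...]. A call has 1 to 8 rows; each row shifts and turns the commanded pose from where the row before left it, along the tool's axes as they then stand; what a row does not reach is not made up. Full scale, the value 1, is 0.05 m for a shift and 0.08 rad for a turn. A row lasts 1/10 s, in which the tool goes at most 50 mm and 8.59 degrees, less where a joint would pass 70% of its speed; a pose out of reach is approached as far as the arm can. A call with a number of a shift or a turn outside -1 to 1 is refused whole. A call with a gripper value outside its range is refused whole. The fingers move at their own pace and stop on an object; the grip force is fixed at half the most. Time passes only in rows, so rows that do not move let the fingers close. It gives the time, the measured TCP pose, the force, the opening and the grip force at its end, in the units of the state.
- env.observe(): the state, without advancing time (a new reading comes with each control period).
- env.get_image(name): name is "side" or "top" or "wrist"; returns the picture (420x560x3 uint8, red, green, blue); there is no depth.
- env.camera_model(name): a dict with "fovy" (degrees; the focal length in pixels is half the picture's height over the tangent of half this angle, whatever the lens; pixels are square), "cx", "cy" (the principal point, pixels), "R" (3x3) and "t" (3): a world point X has camera coordinates R X + t. Camera axes: x right, y down, z forward; pixel columns grow to the right and rows downward; lengths in m; the calibration is good to about 2 mm. A picture is of the moment at which its call begins: read the wrist's pose just before it. camera_model takes no time and is no camera call; for the wrist camera it gives the pose at the moment of the call.
- env.hand_in(): hands the job in; it is judged then, once.
The state is a dict: "t": time; "joint_positions": joint angles; "joint_vel": joint speeds; "tau": joint torques, N m; "tcp_pos": TCP position; "orientation": TCP orientation; "force": force on the tool from outside, world axes, zero at the start; "wrist_torque": the same for the moment, N m; "finger_gap": opening from 0.0 (shut) to 1.0 (fully open); "grip_force": force on a finger pad.
Only numpy, scipy, OpenCV 4.12 (cv2) and the standard library are available. Lean on these libraries where they do the work, as an engineer would, in place of code of your own. Each camera call takes 0.05 s, during which the arm holds its last target. There are 200 camera calls.

## Working session

There is one attempt and no reset: what is moved stays moved. The work goes in short steps, Python scripts to look and compute and a shell command to move; the robot and the scene stay as the last step left them, time stands still between calls to the robot, and variables do not carry over. Pictures are saved under pics/ and viewed, at most 10 in all, crops included, and the job is handed in when it is done.

```bash
mkdir -p pics; ls
cat > h.py <<'E'
import numpy as np,cv2
from workcell import env
def snap(n,f):
    im=env.get_image(n); cv2.imwrite('pics/'+f,im[:,:,::-1]); return im
def ray(m,uv):
    f=210/np.tan(np.radians(m['fovy'])/2)
    d=np.array([(uv[0]-m['cx'])/f,(uv[1]-m['cy'])/f,1.])
    R=np.array(m['R']);t=np.array(m['t'])
    return -R.T@t, R.T@d
def atz(m,uv,z):
    c,d=ray(m,uv); return c+d*(z-c[2])/d[2]
def proj(m,X):
    f=210/np.tan(np.radians(m['fovy'])/2)
    p=np.array(m['R'])@np.array(X)+np.array(m['t']); return f*p[0]/p[2]+m['cx'],f*p[1]/p[2]+m['cy']
E
python3 - <<'E'
from h import *
a=snap('top','top1.png');b=snap('side','side1.png')
print(env.nose_length)
for n in('top','side'):
    m=env.camera_model(n);print(n,m)
print(env.observe())
E
```

```text
pics
0.008
top {'fovy': 45.471355201311624, 'cx': 287.32784121434287, 'cy': 209.21071540642794, 'R': array([[ 0.02006712, -0.99976414,  0.00830492],
       [-0.99214325, -0.02093875, -0.12334234],
       [ 0.12348714, -0.00576455, -0.99232943]]), 't': array([-0.10189507,  0.5870779 ,  1.50122342])}
side {'fovy': 44.19698530790712, 'cx': 280.34808977034857, 'cy': 204.75959409158008, 'R': array([[ 0.84874257, -0.52879705,  0.00311772],
       [-0.43019812, -0.69389151, -0.57744623],
       [ 0.30751523,  0.48876196, -0.81642276]]), 't': array([-0.54757503,  0.21497019,  1.33336194])}
{'t': 0.1, 'joint_positions': array([-1.00709371e+00,  1.58974385e-01,  1.59807555e+00, -2.43495362e-05,
        1.38620664e+00, -2.10084780e-01]), 'joint_vel': array([ 0.00011307, -0.00220829, -0.00404019,  0.00019877, -0.00124763,
        0.00011359]), 'tau': array([ 6.97214455e-05, -3.86503208e+01, -3.22960174e+01,  7.03973346e-02,
        3.39835847e-02, -2.74390959e-05]), 'tcp_pos': array([ 0.4015272 , -0.41082424,  0.22173931]), 'orientation': array([[ 7.15265996e-01,  6.98851721e-01, -9.09296855e-04],
       [ 6.98852237e-01, -7.15264712e-01,  1.39369181e-03],
       [ 3.23595970e-04, -1.63232451e-03, -9.99998615e-01]]), 'force': array([-0.17291884, -0.11333942,  0.01854359]), 'wrist_torque': array([ 0.04354105, -0.02829418,  0.01046354]), 'grip_force': 0.0, 'finger_gap': 0.9947583388548765}
```

View pics/top1.png

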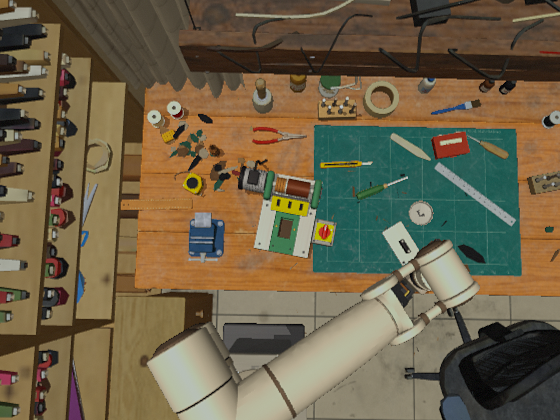

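View pics/side1.png

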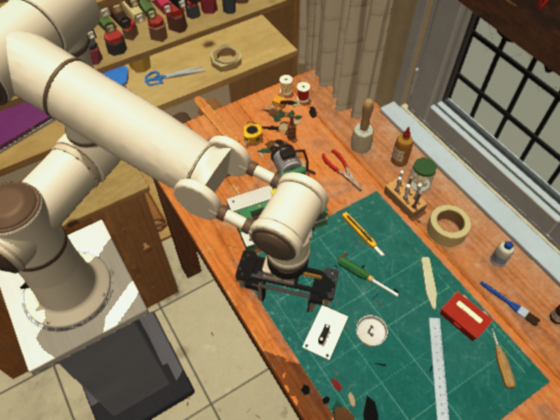

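The top view shows the sander around (290,215), the isolator at (324,233), and the cover around (400,242), with the dish at (420,212). I'll enlarge that area.

Run:
```python
import cv2
im=cv2.imread('pics/top1.png')
cv2.imwrite('pics/c1.png',cv2.resize(im[165:285,235:435],None,fx=4,fy=4,interpolation=cv2.INTER_CUBIC))
```

```text
(no output)
```

View pics/c1.png

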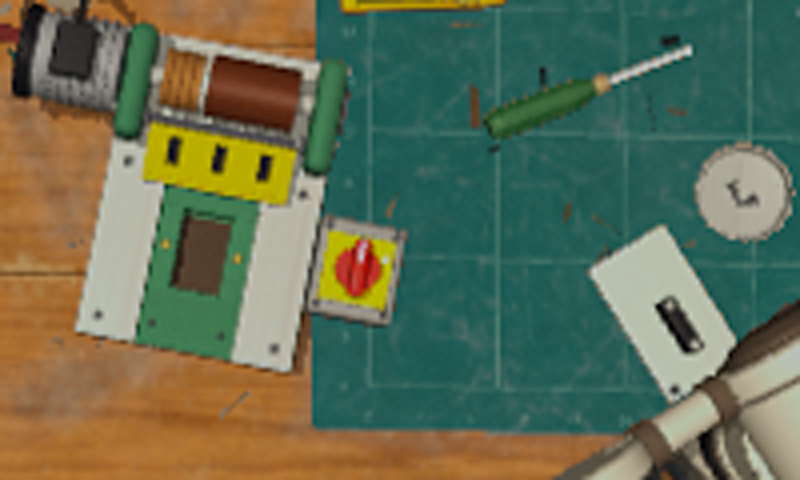

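The enlargement shows the bed's front corners at crop (77,330) and (293,370), the plungers at (165,244) and (237,258), and the isolator at (358,268). The cover's plain edge runs from (590,270) to (662,227), with its grip at (680,325).

Run:
```python
from h import *
from scipy.optimize import least_squares
m=env.camera_model('top')
px=lambda u,v:np.array([235+(u-1.5)/4,165+(v-1.5)/4])
P=[((-115,85,38),(77,330)),((-115,-85,38),(293,370)),((-37,28,37),(165,244)),((-37,-28,37),(237,258)),((-30,-118,78),(358,268))]
def fit(P,z0):
    def r(p):
        c,s=np.cos(p[2]),np.sin(p[2]);o=[]
        for X,u in P:
            X=np.array(X)/1000;w=[p[0]+c*X[0]-s*X[1],p[1]+s*X[0]+c*X[1],X[2]+z0]
            o+=list(np.array(proj(m,w))-px(*u))
        return o
    s=least_squares(r,[.5,-.1,0]);return s.x,np.round(s.fun,1)
print('sander',*fit(P,0))
print('cover',*fit([((60,35,4),(590,270)),((60,-35,4),(662,227)),((-12,0,26),(680,325)),((-53,25,4),(674,390))],.003))
for n,u,z in(('dish',(743,192),.014),('iso',(358,268),.078),('grip',(680,325),.029)): print(n,atz(m,px(*u),z))
```

```text
sander [ 0.56970642 -0.09018101 -0.16464453] [-1.   0.2  0.1  0.5  0.2 -0.   0.2 -0.1  0.5 -0.5]
cover [ 0.49368534 -0.44564751  0.54451783] [-0.7  0.   0.4 -0.4  0.2  0.3  0.1 -0. ]
dish [ 0.5899115 -0.5050393  0.014    ]
iso [ 0.51912714 -0.2002148   0.078     ]
grip [ 0.48446372 -0.45128897  0.029     ]
```

```bash
python3 -m creep '[{"fingers":1,"travel":[0.66,-0.19,0],"roll":0},{"fingers":1,"travel":[0.66,-0.19,0],"roll":0},{"fingers":1,"travel":[0.66,-0.19,0],"roll":0},{"fingers":1,"travel":[0.66,-0.19,0],"roll":0},{"fingers":1,"travel":[0.66,-0.19,0],"roll":0},{"fingers":1,"travel":[0.66,-0.19,0],"roll":0},{"fingers":1,"travel":[0.66,-0.19,0],"roll":0},{"fingers":1,"travel":[0,0,0],"roll":1}]'
python3 -m creep '[{"fingers":1,"travel":[0,0,0],"roll":1},{"fingers":1,"travel":[0,0,0],"roll":1},{"fingers":1,"travel":[0,0,0],"roll":1},{"fingers":1,"travel":[0,0,0],"roll":1},{"fingers":1,"travel":[0,0,0],"roll":1},{"fingers":1,"travel":[0,0,0],"roll":1},{"fingers":1,"travel":[0,0,0],"roll":1},{"fingers":1,"travel":[0,0,0],"roll":1}]'
python3 -m creep '[{"fingers":0.6,"travel":[0,0,0],"roll":1},{"fingers":0.6,"travel":[0,0,0],"roll":1},{"fingers":0.6,"travel":[0,0,0],"roll":0.75},{"fingers":0.6,"travel":[0,0,0],"roll":0}]'
python3 - <<'E'
from h import *
s=env.observe();print(s['tcp_pos'],s['orientation'])
m=env.camera_model('wrist');print(m)
cv2.imwrite('pics/w1.png',env.get_image('wrist')[:,:,::-1])
print(proj(m,(.520,-.201,.078)))
E
```

```text
t: 0.9
tcp_pos: [0.5217, -0.1986, 0.2221]
orientation: [[0.767, 0.642, -0.0], [0.642, -0.767, 0.002], [0.001, -0.002, -1.0]]
force: [0.2, -0.8, 0.2]
finger_gap: 0.998
grip_force: 0.0
t: 1.7
tcp_pos: [0.5203, -0.2021, 0.222]
orientation: [[0.999, 0.05, -0.001], [0.05, -0.999, 0.001], [-0.001, -0.001, -1.0]]
force: [0.7, 0.0, 0.2]
finger_gap: 0.999
grip_force: 0.0
t: 2.1
tcp_pos: [0.5203, -0.2021, 0.2221]
orientation: [[0.986, -0.166, -0.001], [-0.166, -0.986, 0.001], [-0.001, -0.0, -1.0]]
force: [-0.5, 0.9, -0.4]
finger_gap: 0.676
grip_force: 0.0
[ 0.52030232 -0.20212113  0.22209132] [[ 9.86190057e-01 -1.65615564e-01 -8.10080903e-04]
 [-1.65615152e-01 -9.86190305e-01  5.51836008e-04]
 [-8.90286564e-04 -4.10053513e-04 -9.99999520e-01]]
{'fovy': 58.04034914350907, 'cx': 279.1350820829318, 'cy': 208.48276658309547, 'R': array([[-1.66797755e-01, -9.85990975e-01, -5.53699168e-04],
       [-9.54308490e-01,  1.61296841e-01,  2.51552451e-01],
       [-2.47939137e-01,  4.24867839e-02, -9.67843509e-01]]), 't': array([-0.11194648,  0.50099199,  0.52750955])}
(np.float64(278.4848588235183), np.float64(198.79763598924083))
```

View pics/w1.png

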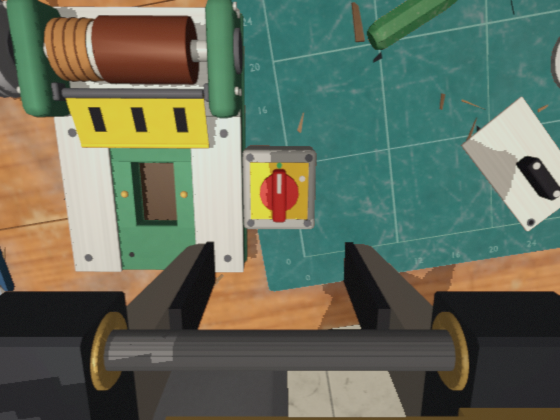

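The wrist view puts the bar centre at (279,195), against (278.5,199) predicted. It also shows the plungers at (125,195) and (184,195), and the bed's front corners at (76,272) and (243,271). I'll refit the sander with these and measure the cover as well.

```bash
cat >> h.py <<'E'
from scipy.optimize import least_squares
def fit(m,P,z0,g):
    def r(p):
        c,s=np.cos(p[2]),np.sin(p[2]);o=[]
        for X,u in P:
            X=np.array(X)/1000;w=[p[0]+c*X[0]-s*X[1],p[1]+s*X[0]+c*X[1],X[2]+z0]
            o+=list(np.array(proj(m,w))-u)
        return o
    s=least_squares(r,g);return s.x,np.round(s.fun,1)
E
python3 - <<'E'
from h import *
m=env.camera_model('wrist')
P=[((-115,85,38),(76,272)),((-115,-85,38),(243,271)),((-37,28,37),(125,194.5)),((-37,-28,37),(184,194.5)),((-30,-118,78),(279,195)),((7,-151,52),(314,149)),((-67,-151,52),(315,229))]
x,f=fit(m,P,0,[.57,-.09,-.16]);print(x,f)
c,s=np.cos(x[2]),np.sin(x[2]);print('iso',x[0]-.03*c+.118*s,x[1]-.03*s-.118*c)
print('cover',*fit(m,[((60,35,4),(464,146)),((60,-35,4),(522,97)),((-60,35,4),(529,231))],.003,[.49,-.44,.54]))
E
```

```text
[ 0.57070084 -0.08978849 -0.15989327] [-1.9  0.3  2.9  0.3 -1.6  0.2 -1.  -0.2 -0.4  1.1  2.2 -1.1 -0.2 -0.1]
iso 0.5222963926993922 -0.2015069315009701
cover [ 0.49490499 -0.44837481  0.57205511] [-1.3  0.1  0.8 -0.6  0.5  0.7]
```

```bash
python3 -m creep '[{"fingers":0.6,"travel":[0.03,0,0.6],"roll":0},{"fingers":0.6,"travel":[0,0,0.6],"roll":0},{"fingers":0.6,"travel":[0,0,0.6],"roll":0},{"fingers":0.6,"travel":[0,0,0.6],"roll":0},{"fingers":0.6,"travel":[0,0,0.5],"roll":0},{"fingers":0.6,"travel":[0,0,0.24],"roll":0},{"fingers":0,"travel":[0,0,0],"roll":0},{"fingers":0,"travel":[0,0,0],"roll":0}]'
python3 -m creep '[{"fingers":0,"travel":[0,0,0],"roll":0},{"fingers":0,"travel":[0,0,0],"roll":0},{"fingers":0,"travel":[0,0,0],"roll":0},{"fingers":0,"travel":[0,0,0],"roll":0}]'
```

```text
t: 2.95
tcp_pos: [0.5227, -0.2029, 0.0666]
orientation: [[0.986, -0.165, 0.001], [-0.165, -0.986, -0.001], [0.001, 0.001, -1.0]]
force: [0.9, 0.3, 1.2]
finger_gap: 0.451
grip_force: 0.0
t: 3.35
tcp_pos: [0.5241, -0.2023, 0.0684]
orientation: [[0.986, -0.166, 0.004], [-0.166, -0.986, -0.0], [0.004, -0.001, -1.0]]
force: [1.6, 3.5, 5.7]
finger_gap: 0.126
grip_force: 31.4
```

```bash
python3 -m creep '[{"fingers":0,"travel":[0,0,0],"roll":0.9},{"fingers":0,"travel":[0,0,0],"roll":0.9},{"fingers":0,"travel":[0,0,0],"roll":0.9},{"fingers":0,"travel":[0,0,0],"roll":0.9},{"fingers":0,"travel":[0,0,0],"roll":0.9},{"fingers":0,"travel":[0,0,0],"roll":0.9},{"fingers":0,"travel":[0,0,0],"roll":0.9},{"fingers":0,"travel":[0,0,0],"roll":0.9}]'
python3 -m creep '[{"fingers":0,"travel":[0,0,0],"roll":0.9},{"fingers":0,"travel":[0,0,0],"roll":0.9},{"fingers":0,"travel":[0,0,0],"roll":0.9},{"fingers":0,"travel":[0,0,0],"roll":0.9},{"fingers":0,"travel":[0,0,0],"roll":0.9},{"fingers":0,"travel":[0,0,0],"roll":0.9},{"fingers":0,"travel":[0,0,0],"roll":0.6},{"fingers":0,"travel":[0,0,0],"roll":0}]'
python3 -m creep '[{"fingers":0,"travel":[0,0,0],"roll":0},{"fingers":0,"travel":[0,0,0],"roll":0}]'
```

```text
t: 4.15
tcp_pos: [0.5232, -0.2041, 0.0684]
orientation: [[0.735, -0.678, 0.003], [-0.678, -0.735, -0.004], [0.004, 0.001, -1.0]]
force: [-2.5, -1.8, 6.2]
finger_gap: 0.124
grip_force: 32.5
t: 4.95
tcp_pos: [0.5219, -0.205, 0.0684]
orientation: [[0.342, -0.94, -0.001], [-0.94, -0.342, -0.005], [0.004, 0.002, -1.0]]
force: [-7.9, -3.1, 9.3]
finger_gap: 0.129
grip_force: 31.4
t: 5.15
tcp_pos: [0.5219, -0.205, 0.0684]
orientation: [[0.343, -0.939, -0.001], [-0.939, -0.343, -0.005], [0.004, 0.002, -1.0]]
force: [-8.1, -4.0, 8.6]
finger_gap: 0.129
grip_force: 31.4
```

```bash
python3 -m creep '[{"fingers":0.5,"travel":[0,0,0],"roll":0},{"fingers":0.5,"travel":[0,0,0],"roll":0},{"fingers":0.5,"travel":[0,0,-0.2],"roll":0},{"fingers":0.5,"travel":[0,0,-0.6],"roll":0},{"fingers":0.5,"travel":[0,0,-0.7],"roll":-1},{"fingers":0.5,"travel":[0,0,-0.7],"roll":-1},{"fingers":0.5,"travel":[0,0,-0.7],"roll":-1},{"fingers":0.5,"travel":[0,0,0],"roll":-1}]'
python3 -m creep '[{"fingers":0.5,"travel":[0,0,0],"roll":-1},{"fingers":0.5,"travel":[0,0,0],"roll":-1},{"fingers":0.5,"travel":[0,0,0],"roll":-1},{"fingers":0.5,"travel":[0,0,0],"roll":-1},{"fingers":0.5,"travel":[0,0,0],"roll":-1},{"fingers":0.5,"travel":[0,0,0],"roll":-1},{"fingers":0.5,"travel":[0,0,0],"roll":-1},{"fingers":0.5,"travel":[0,0,0],"roll":-1}]'
python3 -m creep '[{"fingers":0.5,"travel":[0,0,0],"roll":-1},{"fingers":0.5,"travel":[0,0,0],"roll":-1},{"fingers":0.5,"travel":[0,0,0],"roll":-1},{"fingers":0.5,"travel":[0,0,0],"roll":-1},{"fingers":0.5,"travel":[0,0,0],"roll":-1},{"fingers":0.5,"travel":[0,0,0],"roll":-1},{"fingers":0.5,"travel":[0,0,0],"roll":-1},{"fingers":0.5,"travel":[0,0,0],"roll":-1}]'
```

```text
t: 5.95
tcp_pos: [0.5246, -0.2042, 0.2175]
orientation: [[0.623, -0.782, 0.009], [-0.782, -0.623, -0.006], [0.01, -0.003, -1.0]]
force: [0.2, -0.9, 0.7]
finger_gap: 0.498
grip_force: 0.0
t: 6.75
tcp_pos: [0.5218, -0.2023, 0.2111]
orientation: [[0.967, -0.256, -0.0], [-0.256, -0.967, -0.0], [-0.0, 0.0, -1.0]]
force: [0.0, 0.2, 0.8]
finger_gap: 0.498
grip_force: 0.0
t: 7.55
tcp_pos: [0.5217, -0.2024, 0.2111]
orientation: [[0.928, 0.372, -0.0], [0.372, -0.928, -0.0], [-0.0, -0.0, -1.0]]
force: [0.1, -0.9, 0.5]
finger_gap: 0.499
grip_force: 0.0
```

```bash
python3 -m creep '[{"fingers":0.5,"travel":[0,0,0],"roll":-1},{"fingers":0.5,"travel":[0,0,0],"roll":-1},{"fingers":0.5,"travel":[-0.53,0.65,0],"roll":0},{"fingers":0.5,"travel":[-0.53,0.65,0],"roll":0},{"fingers":0.5,"travel":[-0.53,0.65,0],"roll":0},{"fingers":0.5,"travel":[-0.53,0.65,0],"roll":0},{"fingers":0.5,"travel":[-0.53,0.65,0],"roll":0},{"fingers":0.5,"travel":[-0.53,0.65,0],"roll":0}]'
python3 -m creep '[{"fingers":0.5,"travel":[0,0,0],"roll":0},{"fingers":0.5,"travel":[0,0,0],"roll":0}]'
python3 - <<'E'
from h import *
m=env.camera_model('wrist')
a=env.get_image('wrist')[:,:,::-1]; t=env.get_image('top')[170:270,250:430,::-1]
np.savez('w2.npz',**m)
cv2.imwrite('pics/w2.png',np.hstack([a,cv2.resize(t,None,fx=1.33,fy=1.33,interpolation=3)[:,:240]] if 0 else [a]))
cv2.imwrite('pics/t2.png',cv2.resize(t,None,fx=4,fy=4,interpolation=3))
E
```

```text
t: 8.35
tcp_pos: [0.4847, -0.4528, 0.2112]
orientation: [[0.859, 0.512, -0.0], [0.512, -0.859, 0.0], [-0.0, -0.0, -1.0]]
force: [0.4, -0.1, 0.1]
finger_gap: 0.501
grip_force: 0.0
t: 8.55
tcp_pos: [0.4849, -0.4516, 0.2106]
orientation: [[0.859, 0.511, -0.0], [0.511, -0.859, 0.001], [0.0, -0.001, -1.0]]
force: [0.4, -0.1, 0.4]
finger_gap: 0.495
grip_force: 0.0
```

View pics/w2.png

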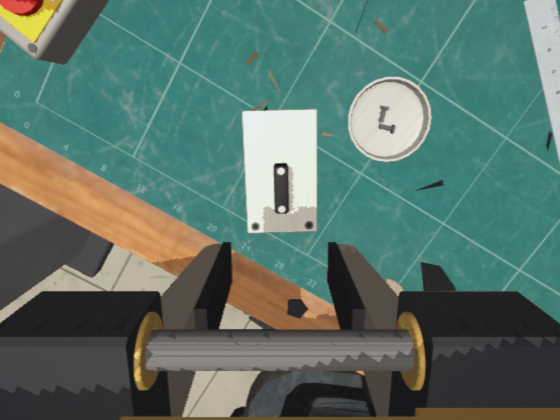

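View pics/t2.png

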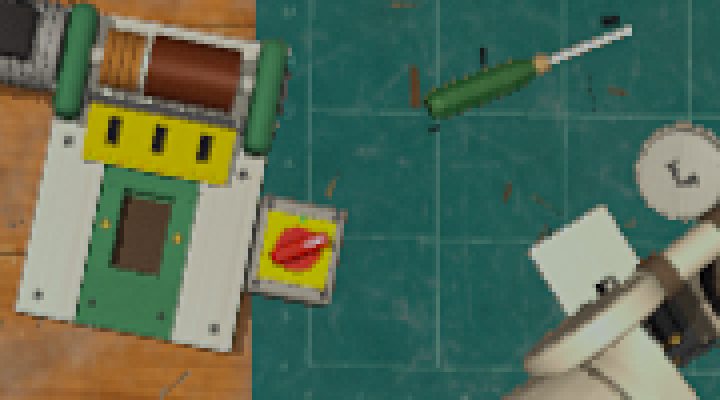

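The isolator is off, with its white line at the dot. The wrist view gives the cover corners at (243,111), (316,110), (317,231) and (248,232), and the grip at (281,188).

Run:
```python
from h import *
m=dict(np.load('w2.npz'))
x,f=fit(m,[((60,35,4),(243,111)),((60,-35,4),(316,110)),((-60,35,4),(248,232)),((-60,-35,4),(317,231)),((-12,0,26),(281,188))],.003,[.49,-.44,.54]);print(x,f)
c,s=np.cos(x[2]),np.sin(x[2]);g=np.array([x[0]-.012*c,x[1]-.012*s]);p=env.observe()
d=np.array([*(g-p['tcp_pos'][:2]),0]);print(g,p['orientation'].T@d)
```

```text
[ 0.49575857 -0.44683658  0.55804075] [-0.8 -0.6  1.  -1.4 -0.2  0.4 -0.3 -0.   0.3  1.7]
[ 0.48557904 -0.45319088] [-1.64528859e-03  2.55091391e-03 -2.17854804e-06]
```

```bash
python3 -m creep '[{"fingers":0.5,"travel":[-0.03,0.05,0.7],"roll":-0.25},{"fingers":0.5,"travel":[0,0,0.7],"roll":0},{"fingers":0.5,"travel":[0,0,0.7],"roll":0},{"fingers":0.5,"travel":[0,0,0.7],"roll":0},{"fingers":0.5,"travel":[0,0,0.7],"roll":0},{"fingers":0.5,"travel":[0,0,0.2],"roll":0},{"fingers":0.5,"travel":[0,0,0.13],"roll":0},{"fingers":0.5,"travel":[0,0,0],"roll":0}]'
```

```text
t: 9.45
tcp_pos: [0.486, -0.4542, 0.02]
orientation: [[0.848, 0.53, 0.001], [0.53, -0.848, -0.001], [0.0, 0.001, -1.0]]
force: [-0.6, -0.3, -0.3]
finger_gap: 0.504
grip_force: 0.0
```

```bash
python3 -m creep '[{"fingers":0.5,"travel":[0,0,0.05],"roll":0},{"fingers":0,"travel":[0,0,0],"roll":0},{"fingers":0,"travel":[0,0,0],"roll":0},{"fingers":0,"travel":[0,0,0],"roll":0},{"fingers":0,"travel":[0,0,0],"roll":0},{"fingers":0,"travel":[0,0,0],"roll":0},{"fingers":0,"travel":[0,0,0],"roll":0}]'
```

```text
t: 10.15
tcp_pos: [0.4854, -0.4544, 0.0169]
orientation: [[0.848, 0.529, -0.0], [0.529, -0.848, -0.0], [-0.0, -0.0, -1.0]]
force: [-0.6, 1.0, 2.2]
finger_gap: 0.151
grip_force: 30.0
```

```bash
python3 -m creep '[{"fingers":0,"travel":[0,0,-0.3],"roll":0},{"fingers":0,"travel":[0,0,-0.6],"roll":0},{"fingers":0,"travel":[0,0,-0.7],"roll":0},{"fingers":0,"travel":[0,0,-0.7],"roll":0},{"fingers":0,"travel":[0,0,-0.7],"roll":0},{"fingers":0,"travel":[0,0,0],"roll":1},{"fingers":0,"travel":[0,0,0],"roll":1},{"fingers":0,"travel":[0,0,0],"roll":1}]'
python3 -m creep '[{"fingers":0,"travel":[0,0,0],"roll":1},{"fingers":0,"travel":[0,0,0],"roll":1},{"fingers":0,"travel":[0,0,0],"roll":1},{"fingers":0,"travel":[0,0,0],"roll":1},{"fingers":0,"travel":[0,0,0],"roll":1},{"fingers":0,"travel":[0,0,0],"roll":1},{"fingers":0,"travel":[-0.05,-0.4,0],"roll":0},{"fingers":0,"travel":[-0.15,-0.8,0],"roll":0}]'
python3 -m creep '[{"fingers":0,"travel":[-0.15,-0.8,0],"roll":0},{"fingers":0,"travel":[-0.15,-0.8,0],"roll":0},{"fingers":0,"travel":[-0.15,-0.8,0],"roll":0},{"fingers":0,"travel":[-0.15,-0.8,0],"roll":0},{"fingers":0,"travel":[-0.15,-0.8,0],"roll":0},{"fingers":0,"travel":[-0.15,-0.8,0],"roll":0},{"fingers":0,"travel":[-0.15,-0.8,0],"roll":0},{"fingers":0,"travel":[-0.15,-0.66,0],"roll":0}]'
python3 -m creep '[{"fingers":0,"travel":[0,0,0],"roll":0},{"fingers":0,"travel":[0,0,0],"roll":0},{"fingers":0,"travel":[0,0,0],"roll":0}]'
python3 - <<'E'
from h import *
m=env.camera_model('wrist');np.savez('w3.npz',**m)
cv2.imwrite('pics/w3.png',env.get_image('wrist')[:,:,::-1])
p=env.observe();print(p['tcp_pos'],p['orientation'],p['finger_gap'])
E
```

```text
t: 10.95
tcp_pos: [0.4854, -0.4543, 0.1676]
orientation: [[0.951, 0.309, 0.0], [0.309, -0.951, -0.001], [0.0, 0.001, -1.0]]
force: [0.1, -0.7, -2.7]
finger_gap: 0.148
grip_force: 30.0
t: 11.75
tcp_pos: [0.4848, -0.395, 0.1672]
orientation: [[0.986, -0.164, 0.001], [-0.164, -0.986, -0.002], [0.001, 0.001, -1.0]]
force: [0.1, 1.6, -2.2]
finger_gap: 0.15
grip_force: 30.0
t: 12.55
tcp_pos: [0.4761, -0.0729, 0.1672]
orientation: [[0.987, -0.161, 0.001], [-0.161, -0.987, 0.0], [0.001, -0.0, -1.0]]
force: [-0.1, 0.1, -2.0]
finger_gap: 0.149
grip_force: 30.0
t: 12.85
tcp_pos: [0.4767, -0.0758, 0.167]
orientation: [[0.987, -0.162, 0.001], [-0.162, -0.987, -0.001], [0.001, 0.001, -1.0]]
force: [-0.8, -0.1, -2.0]
finger_gap: 0.148
grip_force: 30.0
[ 0.47671371 -0.0759922   0.16692946] [[ 9.86666702e-01 -1.62753219e-01  4.57188250e-04]
 [-1.62753000e-01 -9.86666727e-01 -4.80749780e-04]
 [ 5.29336009e-04  3.99931041e-04 -9.99999780e-01]] 0.15244454195909637
```

View pics/w3.png

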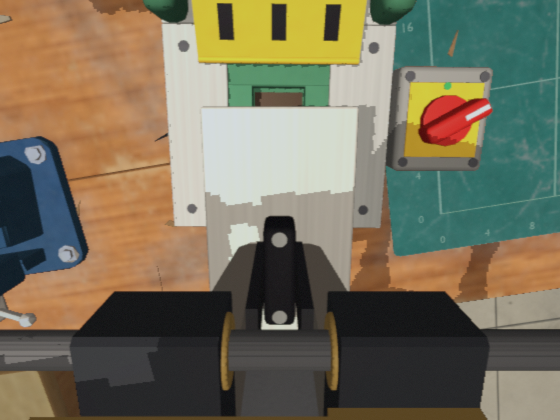

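The wrist view shows the held cover's back corners at (202,108) and (357,107). The bed's front corners are at (176,226) and (380,227), the recess edges at (229,66) and (329,66), and the lip's front corners at (197,61) and (360,64).

Run:
```python
from h import *
m=dict(np.load('w3.npz'))
P=[((-115,85,38),(176,226)),((-115,-85,38),(380,227)),((7.5,56,45),(197,61)),((7.5,-56,45),(360,64)),((-67,-151,52),(482,170)),((-67,-85,52),(399,170)),((7,-85,52),(397,69)),((7,-151,52),(492,70))]
x,f=fit(m,P,0,[.57,-.09,-.16]);print('sander',x,f)
a,b=atz(m,(202,108),.157),atz(m,(357,107),.157);print(np.linalg.norm(a-b),a,b)
mid=(a+b)/2;c,s=np.cos(x[2]),np.sin(x[2]);R=np.array([[c,-s],[s,c]])
print('back in sander',R.T@(mid[:2]-x[:2]),'yaw',np.arctan2(-(b-a)[0],(b-a)[1])+0, np.arctan2((a-b)[1],(a-b)[0])-np.pi/2)
p=env.observe()['tcp_pos'];print('tcp in sander',R.T@(p[:2]-x[:2]))
for px in((229,66),(329,66)): print(R.T@(atz(m,px,.038)[:2]-x[:2]))
o=x[:2];print('top-fit seat', o+R@[-.025,0])
```

```text
sander [ 0.57037657 -0.09015599 -0.17189908] [-4.5  0.5  2.5  1.   1.8  2.9 -2.7  1.2 -0.3  2.3 -6.6  1.6  4.3 -3.9
  4.8 -4.1]
0.06825746072427655 [ 0.55316668 -0.05362564  0.157     ] [ 0.54243289 -0.12103385  0.157     ]
back in sander [-0.02272748 -0.00107725] yaw 2.9836828426065365 -0.1579098109832564
tcp in sander [-0.09470519 -0.00206634]
[0.0070155  0.03559971]
[ 0.00758072 -0.03689046]
top-fit seat [ 0.54574502 -0.08587965]
```

```bash
python3 -m creep '[{"fingers":0,"travel":[0,0,0.5],"roll":0},{"fingers":0,"travel":[0,0,0.6],"roll":0},{"fingers":0,"travel":[0,0,0.6],"roll":0},{"fingers":0,"travel":[0,0,0.3],"roll":0},{"fingers":0,"travel":[0,0,0.2],"roll":0},{"fingers":0,"travel":[0,0,0.08],"roll":0},{"fingers":0,"travel":[0,0,0],"roll":0},{"fingers":0,"travel":[0,0,0],"roll":0}]'
python3 - <<'E'
from h import *
m=env.camera_model('wrist');np.savez('w4.npz',**m)
a=env.get_image('wrist')[:,:,::-1];b=env.get_image('side')[:,:,::-1]
cv2.imwrite('pics/w4.png',np.vstack([cv2.resize(a[:240,120:440],(640,480),interpolation=3)]))
p=env.observe();print(p['tcp_pos'],p['force'])
E
```

```text
t: 13.7
tcp_pos: [0.4774, -0.0755, 0.0536]
orientation: [[0.987, -0.162, 0.002], [-0.162, -0.987, -0.001], [0.002, 0.0, -1.0]]
force: [0.5, 0.6, -1.7]
finger_gap: 0.148
grip_force: 30.0
[ 0.4773791  -0.07537261  0.05363103] [-0.03544061  0.24343055 -3.01048968]
```

View pics/w4.png

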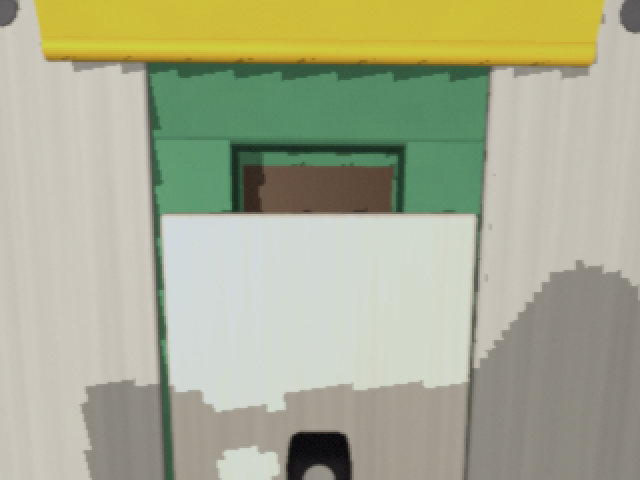

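The cover sits between the rails, with gaps of about 6 px left and 8 px right at its back edge, and 9 px and 3 px nearer the front. I'll turn it 0.016 rad clockwise and shift it left by just under 1 mm, then slide it in.

```bash
python3 -m creep '[{"fingers":0,"travel":[0,-0.015,0.02],"roll":0.2},{"fingers":0,"travel":[0,0,0],"roll":0},{"fingers":0,"travel":[0.1,0,0],"roll":0},{"fingers":0,"travel":[0.2,0,0],"roll":0},{"fingers":0,"travel":[0.2,0,0],"roll":0},{"fingers":0,"travel":[0.2,0,0],"roll":0},{"fingers":0,"travel":[0.1,0,0],"roll":0},{"fingers":0,"travel":[0,0,0],"roll":0}]'
python3 - <<'E'
from h import *
a=env.get_image('wrist')[:,:,::-1]
cv2.imwrite('pics/w5.png',cv2.resize(a[:240,120:440],(640,480),interpolation=3))
p=env.observe();print(p['tcp_pos'],p['force'])
E
```

```text
t: 14.6
tcp_pos: [0.5169, -0.0816, 0.0516]
orientation: [[0.984, -0.177, 0.0], [-0.177, -0.984, -0.0], [0.0, 0.0, -1.0]]
force: [0.1, -0.2, -2.7]
finger_gap: 0.148
grip_force: 30.0
[ 0.51623107 -0.08134932  0.05144859] [-0.07046955 -0.18861844 -2.62862462]
```

View pics/w5.png

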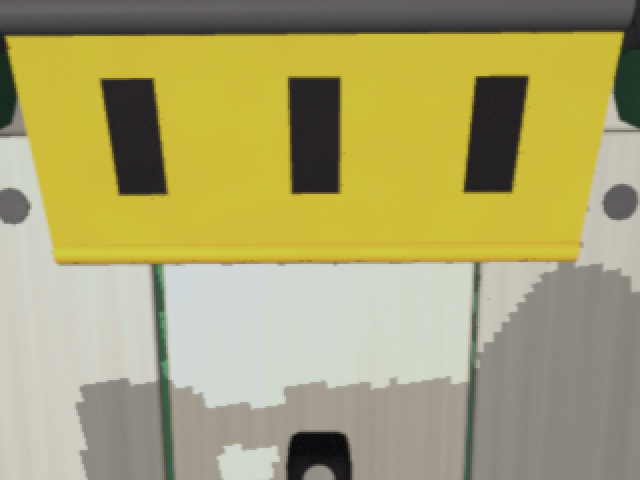

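The cover is under the lip with even gaps to both rails, and the flap looks at rest.

```bash
python3 -m creep '[{"fingers":0,"travel":[0.08,0,0],"roll":0},{"fingers":0,"travel":[0.08,0,0],"roll":0},{"fingers":0,"travel":[0.08,0,0],"roll":0},{"fingers":0,"travel":[0.06,0,0],"roll":0},{"fingers":0,"travel":[0,0,0],"roll":0},{"fingers":0,"travel":[0,0,0],"roll":0}]'
```

```text
t: 15.25
tcp_pos: [0.5307, -0.0839, 0.0516]
orientation: [[0.984, -0.177, -0.0], [-0.177, -0.984, 0.0], [-0.0, -0.0, -1.0]]
force: [-0.0, 0.5, -1.6]
finger_gap: 0.149
grip_force: 30.0
```

```bash
python3 -m creep '[{"fingers":0,"travel":[0.02,0,0.01],"roll":0},{"fingers":0,"travel":[0.02,0,0.01],"roll":0},{"fingers":0,"travel":[0,0,0],"roll":0}]'
python3 -m creep '[{"fingers":0,"travel":[0.02,0,0],"roll":0},{"fingers":0,"travel":[0,0,0],"roll":0}]'
python3 -m creep '[{"fingers":0,"travel":[0.02,0,0],"roll":0},{"fingers":0,"travel":[0,0,0],"roll":0}]'
```

```text
t: 15.55
tcp_pos: [0.5328, -0.0843, 0.0506]
orientation: [[0.984, -0.177, 0.0], [-0.177, -0.984, 0.0], [0.0, -0.0, -1.0]]
force: [0.3, -0.2, -2.6]
finger_gap: 0.149
grip_force: 30.0
t: 15.75
tcp_pos: [0.5335, -0.0845, 0.0506]
orientation: [[0.984, -0.177, -0.001], [-0.177, -0.984, 0.0], [-0.001, 0.0, -1.0]]
force: [-0.9, -0.6, -1.8]
finger_gap: 0.15
grip_force: 30.0
t: 15.95
tcp_pos: [0.5337, -0.0845, 0.0504]
orientation: [[0.984, -0.177, -0.003], [-0.177, -0.984, 0.0], [-0.003, 0.0, -1.0]]
force: [-6.1, 0.8, 2.1]
finger_gap: 0.151
grip_force: 30.0
```

The stop is reached: 6 N and no further travel. I'll ease off slightly and press down.

```bash
python3 -m creep '[{"fingers":0,"travel":[-0.015,0,0.02],"roll":0},{"fingers":0,"travel":[0,0,0.02],"roll":0},{"fingers":0,"travel":[0,0,0.02],"roll":0},{"fingers":0,"travel":[0,0,0],"roll":0}]'
python3 -m creep '[{"fingers":0,"travel":[0,0,0.04],"roll":0},{"fingers":0,"travel":[0,0,0],"roll":0}]'
```

```text
t: 16.35
tcp_pos: [0.5336, -0.0845, 0.0481]
orientation: [[0.984, -0.177, -0.001], [-0.177, -0.984, 0.0], [-0.001, 0.0, -1.0]]
force: [-6.0, 1.4, 5.8]
finger_gap: 0.147
grip_force: 30.0
t: 16.55
tcp_pos: [0.5336, -0.0845, 0.0476]
orientation: [[0.984, -0.177, -0.002], [-0.177, -0.984, 0.0], [-0.002, 0.0, -1.0]]
force: [-11.7, 2.0, 17.9]
finger_gap: 0.152
grip_force: 30.0
```

```bash
python3 -m creep '[{"fingers":0,"travel":[-0.01,0,0.02],"roll":0},{"fingers":0,"travel":[0,0,0],"roll":0},{"fingers":0,"travel":[0,0,0],"roll":0},{"fingers":0,"travel":[0,0,0],"roll":0}]'
python3 - <<'E'
from h import *
a=env.get_image('wrist')[:,:,::-1];b=env.get_image('side')[150:260,200:330,::-1]
cv2.imwrite('pics/w6.png',np.hstack([cv2.resize(a[:300,120:440],(426,400),interpolation=3),cv2.resize(b,(373,400),interpolation=3)]))
p=env.observe();print(p['tcp_pos'],p['force'],p['wrist_torque'])
E
```

```text
t: 16.95
tcp_pos: [0.5337, -0.0845, 0.0476]
orientation: [[0.984, -0.177, -0.001], [-0.177, -0.984, -0.0], [-0.001, 0.0, -1.0]]
force: [-13.0, 3.1, 23.1]
finger_gap: 0.153
grip_force: 30.0
[ 0.53369732 -0.08449319  0.04757581] [-12.90472149   3.71930652  23.88987569] [0.6606819  2.30330117 0.15199353]
```

View pics/w6.png

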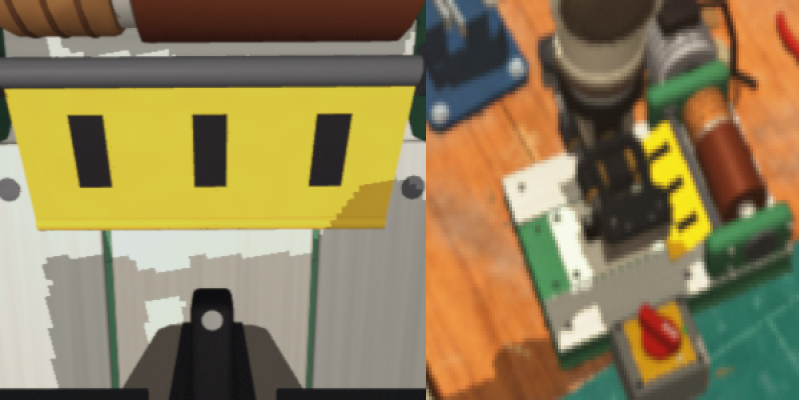

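The cover sits flush between the rails, its edge under the flap, which is at rest. About 30 mm of green recess shows in front of the cover, as it should, and the isolator is off. The underside works out at 33.7 mm, which is the recess floor to within measurement error.

```bash
python3 -c "
from workcell import env
print(env.hand_in())"
```

```text
the job is handed in; nothing more can be done
None
```

I turned the isolator to off, slid the cover under the flap to the stop, and handed the job in with the gripper still holding it pressed flat at about 23 N; no verdict came back.

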